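# Take the vial carrier out of the sample drawer

## Task

Pull the sample drawer all the way out to its stop, then take the vial carrier (its handle is the orange bar) out of it and lift it until its whole body is clear above the top of the drawer unit. Keep it level, with both vials seated, hold it still there for at least two seconds, and finish while still holding it in the air. Leave the drawer fully open, and do not disturb the beakers, the bottle and the marker.

Things in the scene. Friction and masses are not known exactly. Their poses are not given: they have to be found in the camera images.
- drawer_unit: Fixed grey-blue bench unit with one drawer: 150 mm deep (x), 170 wide (y), 130 high. Origin: centre of its underside, on the worktop. Its front (white drawer face) looks along its own -x axis; the drawer comes out along -x. It stands turned so that the front looks roughly to the robot's left (world +y). Behind and right of it stands a tall fixed laboratory shaker (350 mm high), which fills x above 0.43 m, y below -0.28 m: go round its near corner.
- drawer (a joint): How far the drawer is out, m: 0 shut, 0.118 at its stop; starts shut or a few mm ajar. Slides with about 1 N friction and light damping, and stays where it is left. The white face is 8 mm thick and reaches from 9 to 127 mm above the worktop; behind it the drawer is 148 mm wide and 130 mm long inside, its floor is 13 mm above the worktop and its side and rear walls end at 52 mm.
- drawer_handle (a point): Middle of the drawer's steel bar handle, 112 mm above the worktop; moves with the drawer, axes as those of the drawer unit. The round bar, 10 mm thick and 100 mm long, runs along y (across the face), its middle line 42 mm in front of the white face (37 mm clear between them); it is carried by an arm to the face 47 mm either side of the middle. Free from above.
- carrier: Loose white vial carrier standing in the drawer, 84 mm long (x) by 56 mm wide (y) by 99 mm high, 0.21 to 0.42 kg; origin at the centre of its underside. A block 34 mm high with two round sockets 28 mm deep, 22 mm either side of the middle along x, and an upright 5 mm thick at each end, which carry the orange bar. Its x axis lies nearly along the drawer's way, up to 0.12 rad off.
- carrier_bar (a point): Centre of the carrier's orange bar, 92 mm above the carrier's underside, axes as those of the carrier, z up. The bar is 84 mm long (x), 18 mm thick (y) and 14 mm high and runs over the vials, with 20 mm of air between its underside and their caps. With the drawer shut it is under the unit's top; with the drawer fully out the whole carrier is in front of the unit, the bar about 105 mm above the worktop, and can be gripped across y from above and lifted straight up.
- vial_1_mid (a point): Centre (half-way up) of a glass sample vial with black screw cap, 23 mm across, 59 mm high, 22 g, standing in one socket of the carrier with its foot 6 mm above the carrier's underside; loose, about 1 mm play around.
- vial_2_mid (a point): Centre of the other such vial, in the other socket.
- beaker_near: Bystander: clear plastic beaker, 64 mm across, 72 mm high, origin at the centre of its foot; on the worktop between the robot and the drawer unit, to the right.
- beaker_far: Bystander: another such beaker, beyond the drawer unit.
- bottle: Bystander: amber bottle with black cap, 55 mm across, 115 mm high, origin at the centre of its foot; on the worktop to the left.
- marker: Bystander: white marker with red cap lying on the worktop to the left, 136 mm long, 13 mm thick; origin at its middle, underside.

How it is judged:
On the way, in this order (a step that is already met when the one before it is completed fails the run):
1. the drawer is pulled out to its stop (within 6 mm) with the carrier still standing in it (value of joint drawer above 0.112 m and height (world z) of carrier_bar below 0.13 m), for 0.2 s.
2. the carrier is held in the fingers, level and still, clear above the top of the drawer unit for at least 1.8 s, both vials seated (height (world z) of carrier_bar above 0.225 m and angle between carrier_bar's own z axis and vertical below 0.1 rad and linear speed of carrier below 0.03 m/s and contact force between carrier and the fingers above 1 N and contact force between carrier and drawer_unit below 0.05 N and z of each of vial_1_mid, vial_2_mid in the frame of carrier_bar below -0.047 m and distance between each of vial_1_mid, vial_2_mid and carrier_bar below 0.075 m), for 1.8 s.
At the end, for the whole second after the job is handed in: Drawer out to its stop (within 6 mm); carrier held by the fingers alone, not touching the drawer unit, its bar above 0.225 m (underside above the unit's top at 0.130 m), level within 0.1 rad, slower than 0.03 m/s, both vials seated (raised less than 9 mm) (all of step 2 and value of joint drawer above 0.112 m); the arm keeps its last pose, push and grip.
It fails at once if the near beaker is disturbed (moved by more than 20 mm) (distance of beaker_near from where it was at the start of the episode above 0.02 m).
It fails at once if the far beaker is disturbed (moved by more than 20 mm) (distance of beaker_far from where it was at the start of the episode above 0.02 m).
It fails at once if the amber bottle is disturbed (moved by more than 20 mm) (distance of bottle from where it was at the start of the episode above 0.02 m).
It fails at once if the marker is disturbed (moved by more than 20 mm) (distance of marker from where it was at the start of the episode above 0.02 m).
It fails at once if the carrier is tipped by more than 0.35 rad (angle between carrier_bar's own z axis and vertical above 0.35 rad).
It also fails if it takes over 51 s, if anything falls off the work surface, if the arm or the gripper's body presses on something with over 40 N, if the wrist force passes 120 N, or if a joint passes its speed limit or range.

## Robot

A 7-joint arm with a two-finger parallel gripper is mounted at the origin on the work surface; the furniture and walls round the work are solid. World frame = base frame: x ahead of the robot, y to its left, z up, the work surface at z = 0. Lengths are in m, angles in rad, forces in N, time in s.
With the tool pointing down it reaches from about 0.425 to 0.925 m from the base axis. Payload 6.8 kg.
Tool frame: the origin (TCP) lies on the centre line of the jaws, within the pads' length; the fingertips stand 19 mm ahead of it and the grasp point (between the pads) is the TCP; z points along the fingers, y is the line along which they close (so a half turn about z gives the same grasp; the last joint's range is limited). The gripper opens to 85 mm and grips with 20 to 120 N. Pads are 22 mm wide; open, the fingers measure 114 mm over their backs; the gripper's body (76 mm by 85 mm) begins 54 mm behind the grasp point. The pads swing forward as they close: fully open they stand 13 mm farther back than shut.
Start: joints at [-1.349, 0.477, 0.022, 1.555, -0.011, 1.109, -0.083], TCP at [0.219, 0.639, 0.225] pointing down, gripper open.
Joint ranges: [-2.96, 2.96], [-0.34, 2.1], [-1.41, 1.46], [0.24, 2.44], [-1.37, 4.51], [0.17, 1.92], [-2.96, 2.96]. Speed limits (rad/s): [2.39, 2.39, 3.14, 3.14, 3.14, 3.14, 3.14].

## Interface

Orientations are given as a rotation vector (axis times angle).
In Python, from bench import r gives the robot as it stands. The module is installed in compiled form; this text tells all that it offers.
- The arm moves only by the tool arm_command, never from a script. Its argument "rows" is a list of rows, each an object of numbers: "fingers": the opening, from -1 (shut) to 1 (fully open); "x", "y", "z": the shift along the tool's x, y, z in m; "ax", "ay", "az": the turn, a rotation vector about the tool's x, y, z in degrees. In form: [{"fingers": .., "x": .., "y": .., "z": .., "ax": .., "ay": .., "az": ..}, ...]. A call has 1 to 10 rows; each row shifts and turns the commanded pose from where the row before left it, along the tool's axes as they then stand; what a row does not reach is not made up. A row lasts 1/12 s, in which the tool goes at most 41.7 mm and 7.16 degrees, less where a joint would pass 70% of its speed; a pose out of reach is approached as far as the arm can. A call is refused whole if a number of a shift passes 0.0417 or a number of a turn 7.16, either way. A call with a gripper value outside its range is refused whole. The fingers move at their own pace and stop on an object; "grip_force" is the grip in N (left out, the last holds). Time passes only in rows, so rows that do not move let the fingers close. It gives the time, the measured TCP pose, the force, the opening and the grip force at its end, in the units of the state.
- r.get_obs(): the state, without advancing time (a new reading comes with each control period).
- r.grab_frame(name): name is "scene" or "side" or "wrist"; returns a dict with "frame" (480x640x3 uint8, red, green, blue), "depth" (480x640 float32, m along the optical axis (not along the pixel's ray), 0 where there is no reading), "K" (3x3 intrinsics, pixels), "world_from_camera" (4x4, takes a point from camera to world coordinates). Camera axes: x right, y down, z forward; pixel columns grow to the right and rows downward; lengths in m; the calibration is good to about 2 mm. A picture is of the moment at which its call begins.
- r.hand_in(): hands the job in; it is judged then, once.
The state is a dict: "clock": time; "joints": joint angles; "qvel": joint speeds; "tau": joint torques, N m; "tcp_pos": TCP position; "orientation": TCP orientation; "contact_force": force on the tool from outside, world axes, zero at the start; "moment": the same for the moment, N m; "grip_width": finger opening in m; "gripper_force": force on a finger pad.
Only numpy, scipy, OpenCV 4.12 (cv2) and the standard library are available. Lean on these libraries where they do the work, as an engineer would, in place of code of your own. Each camera call takes 0.05 s, during which the arm holds its last target. There are 200 camera calls.

## Working session

There is one attempt and no reset: what is moved stays moved. The work goes in short steps, Python scripts to look and compute and a tool call to move; the robot and the scene stay as the last step left them, time stands still between calls to the robot, and variables do not carry over. Pictures are saved under pics/ and viewed, at most 10 in all, crops included, and the job is handed in when it is done.

Besides the shell and the picture viewer there is one more tool, called by a JSON object that holds its "name" and its "arguments", one argument or row to a line. arm_command: Moves the arm, as the interface text tells. Its arguments: {"type":"object","properties":{"rows":{"type":"array"},"grip_force":{"type":"number"}},"required":["rows"]}

```bash
mkdir -p pics; cat > h.py <<'E'
import numpy as np, cv2
from bench import r
from scipy.spatial.transform import Rotation as R
def grab(n):
    f=r.grab_frame(n); return f
def save(f,name): cv2.imwrite('pics/'+name,cv2.cvtColor(f['frame'],cv2.COLOR_RGB2BGR))
def cloud(f):
    K=f['K'];d=f['depth'];v,u=np.mgrid[0:480,0:640]
    P=np.stack([(u-K[0,2])/K[0,0]*d,(v-K[1,2])/K[1,1]*d,d],-1)
    T=f['world_from_camera'];W=P@T[:3,:3].T+T[:3,3]; W[d==0]=np.nan; return W
E
python3 - <<'E'
from h import *
o=r.get_obs();print(o['clock'],o['tcp_pos'],R.from_rotvec(o['orientation']).as_matrix().round(3),o['contact_force'])
for n in ['scene','side']:
    f=grab(n);save(f,n+'1.png');np.savez(n+'1.npz',**f);print(n,f['world_from_camera'].round(3).tolist())
E
```

```text
0.0 [0.21844516 0.63802298 0.22440507] [[-0.946  0.324 -0.   ]
 [ 0.324  0.946 -0.002]
 [-0.    -0.002 -1.   ]] [0.66709107 1.23826284 0.55589562]
scene [[0.758, -0.475, 0.447, -0.033], [-0.652, -0.556, 0.515, -0.577], [0.004, -0.682, -0.731, 0.98], [0.0, 0.0, 0.0, 1.0]]
side [[0.944, 0.286, -0.162, 0.693], [0.329, -0.82, 0.469, -0.563], [0.002, -0.496, -0.868, 1.192], [0.0, 0.0, 0.0, 1.0]]
```

View pics/scene1.png

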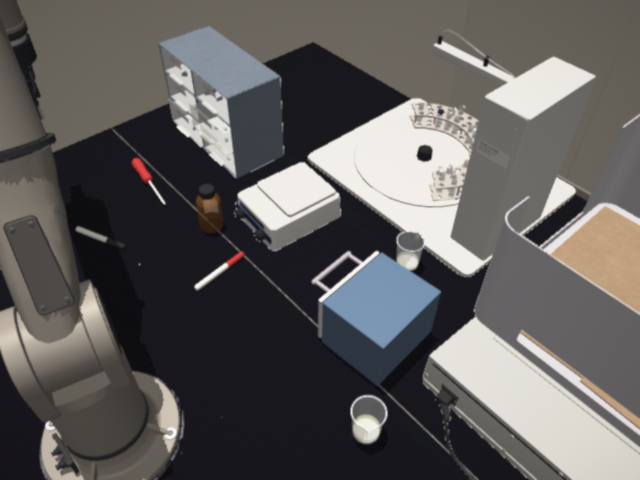

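View pics/side1.png

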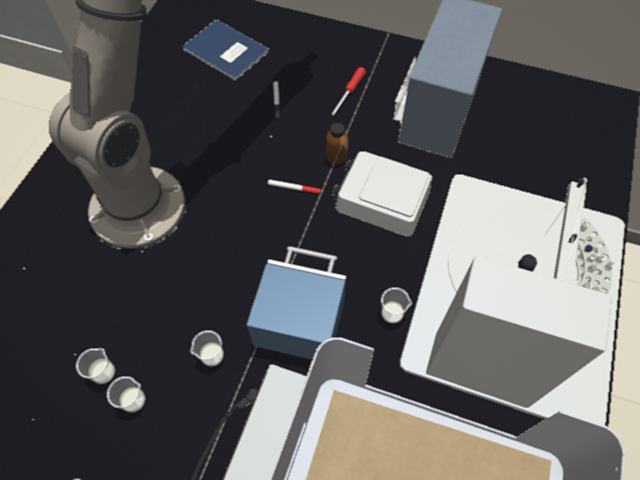

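Scene view: the blue unit's top is at about (380,300), its white face edge runs along (350,280), and the handle bar is near (335,268). The near beaker is at (367,420), the far one at (410,250), the bottle at (209,210) and the marker at (220,270). Side view: the bar is at about (311,252), the unit's top at (300,300) and the beakers at (208,348) and (394,305).

```bash
python3 - <<'E'
from h import *
boxes={'scene':dict(top=(320,255,440,380),handle=(310,250,368,292),bn=(345,390,392,450),bf=(390,228,430,275),bot=(190,180,228,240),mk=(190,250,248,292)),
'side':dict(top=(245,262,350,360),handle=(283,243,340,275),bn=(188,328,228,370),bf=(376,285,415,325),bot=(322,120,352,168),mk=(262,176,325,196))}
for n in boxes:
    f=dict(np.load(n+'1.npz'));W=cloud(f);hsv=cv2.cvtColor(f['frame'],cv2.COLOR_RGB2HSV)
    for k,(a,b,c,d) in boxes[n].items():
        w=W[b:d,a:c].reshape(-1,3);h=hsv[b:d,a:c].reshape(-1,3)
        if k=='top': m=(abs(w[:,2]-.13)<.008)&(h[:,1]>80)
        elif k=='handle': m=(w[:,2]>.095)&(w[:,2]<.125)&(h[:,1]<60)&(h[:,2]>90)
        else: m=w[:,2]>.006
        p=w[m];p=p[np.isfinite(p).all(1)]
        if len(p)<5: print(n,k,len(p));continue
        print(n,k,len(p),'mean',p.mean(0).round(3),'min',p.min(0).round(3),'max',p.max(0).round(3))
        if k in('top','handle','mk'):
            rc=cv2.minAreaRect(p[:,:2].astype(np.float32)*1000);print('   rect mm',np.round(rc[0],1),np.round(rc[1],1),round(rc[2],1), cv2.boxPoints(rc).round(0).tolist())
E
```

```text
scene top 1849 mean [ 0.511 -0.164  0.129] min [ 0.401 -0.239  0.122] max [ 0.584 -0.085  0.134]
   rect mm [ 492.3 -161.7] [172.8 140.6] 5.7 [[399.0, -100.0], [413.0, -240.0], [585.0, -223.0], [571.0, -83.0]]
scene handle 445 mean [ 0.479 -0.053  0.116] min [ 0.425 -0.091  0.108] max [ 0.54  -0.028  0.125]
   rect mm [482.4 -59. ] [111.4  56.7] 4.8 [[425.0, -35.0], [429.0, -92.0], [540.0, -83.0], [536.0, -26.0]]
scene bn 1349 mean [ 0.342 -0.285  0.04 ] min [ 0.309 -0.318  0.006] max [ 0.37  -0.257  0.076]
scene bf 1326 mean [ 0.673 -0.073  0.056] min [ 0.542 -0.161  0.006] max [0.772 0.009 0.133]
scene bot 991 mean [0.413 0.299 0.067] min [0.39  0.283 0.006] max [0.447 0.332 0.118]
scene mk 300 mean [0.35  0.178 0.01 ] min [0.284 0.164 0.006] max [0.42  0.192 0.016]
   rect mm [351.9 179.5] [137.2  15.6] 6.9 [[283.0, 179.0], [285.0, 164.0], [421.0, 180.0], [419.0, 196.0]]
side top 65 mean [ 0.466 -0.164  0.128] min [ 0.405 -0.239  0.122] max [ 0.583 -0.094  0.133]
   rect mm [ 494.6 -161.7] [169.5 141. ] 5.9 [[403.0, -100.0], [418.0, -241.0], [586.0, -223.0], [572.0, -83.0]]
side handle 396 mean [ 0.483 -0.052  0.116] min [ 0.428 -0.092  0.108] max [ 0.547 -0.027  0.125]
   rect mm [487.9 -59.1] [114.2  55.9] 6.3 [[428.0, -38.0], [434.0, -93.0], [548.0, -81.0], [542.0, -25.0]]
side bn 836 mean [ 0.337 -0.285  0.038] min [ 0.311 -0.318  0.006] max [ 0.372 -0.258  0.076]
side bf 802 mean [ 0.684 -0.061  0.038] min [ 0.65  -0.096  0.006] max [ 0.735 -0.034  0.075]
side bot 744 mean [0.43  0.297 0.07 ] min [0.398 0.245 0.006] max [0.481 0.342 0.119]
side mk 219 mean [0.356 0.178 0.01 ] min [0.287 0.148 0.006] max [0.422 0.213 0.017]
   rect mm [353.8 181.9] [132.2  54. ] 15.9 [[283.0, 190.0], [298.0, 138.0], [425.0, 174.0], [410.0, 226.0]]
```

{"name": "arm_command", "arguments": {
  "rows": [
    {"fingers": -0.25, "az": -6.2},
    {"fingers": -0.25, "az": -6.2},
    {"fingers": -0.25, "az": -6.2},
    {"fingers": -0.25, "az": -6.2},
    {"fingers": -0.25, "x": -0.008, "y": -0.03},
    {"fingers": -0.25, "x": -0.01, "y": -0.035},
    {"fingers": -0.25, "x": -0.01, "y": -0.035},
    {"fingers": -0.25, "x": -0.01, "y": -0.035},
    {"fingers": -0.25, "x": -0.01, "y": -0.035},
    {"fingers": -0.25, "x": -0.01, "y": -0.035}
  ],
  "grip_force": 40
}}

```text
validation failed for argument at $.ro...
```

{"name": "arm_command", "arguments": {
  "rows": [
    {"fingers": -0.25, "x": -0.01, "y": -0.035},
    {"fingers": -0.25, "x": -0.01, "y": -0.035},
    {"fingers": -0.25, "x": -0.01, "y": -0.035},
    {"fingers": -0.25, "x": -0.01, "y": -0.035},
    {"fingers": -0.25, "x": -0.01, "y": -0.035},
    {"fingers": -0.25, "x": -0.01, "y": -0.035},
    {"fingers": -0.25, "x": -0.01, "y": -0.035},
    {"fingers": -0.25, "x": -0.01, "y": -0.035},
    {"fingers": -0.25, "x": -0.01, "y": -0.035},
    {"fingers": -0.25, "x": -0.01, "y": -0.03}
  ]
}}

```text
validation failed for argument at $.ro...
```

{"name": "arm_command", "arguments": {
  "rows": [
    {"fingers": -0.25, "x": 0, "y": 0, "z": 0, "ax": 0, "ay": 0, "az": -6.2},
    {"fingers": -0.25, "x": 0, "y": 0, "z": 0, "ax": 0, "ay": 0, "az": -6.2},
    {"fingers": -0.25, "x": 0, "y": 0, "z": 0, "ax": 0, "ay": 0, "az": -6.2},
    {"fingers": -0.25, "x": 0, "y": 0, "z": 0, "ax": 0, "ay": 0, "az": -6.2},
    {"fingers": -0.25, "x": -0.008, "y": -0.03, "z": 0, "ax": 0, "ay": 0, "az": 0},
    {"fingers": -0.25, "x": -0.01, "y": -0.035, "z": 0, "ax": 0, "ay": 0, "az": 0},
    {"fingers": -0.25, "x": -0.01, "y": -0.035, "z": 0, "ax": 0, "ay": 0, "az": 0},
    {"fingers": -0.25, "x": -0.01, "y": -0.035, "z": 0, "ax": 0, "ay": 0, "az": 0},
    {"fingers": -0.25, "x": -0.01, "y": -0.035, "z": 0, "ax": 0, "ay": 0, "az": 0},
    {"fingers": -0.25, "x": -0.01, "y": -0.035, "z": 0, "ax": 0, "ay": 0, "az": 0}
  ],
  "grip_force": 40
}}

```text
clock: 0.93
tcp_pos: [0.2977, 0.4386, 0.225]
orientation: [0.162, -3.137, 0.001]
contact_force: [0.9, -0.3, 0.4]
grip_width: 0.0319
gripper_force: 0.0
```

{"name": "arm_command", "arguments": {
  "rows": [
    {"fingers": -0.25, "x": -0.01, "y": -0.035, "z": 0, "ax": 0, "ay": 0, "az": 0},
    {"fingers": -0.25, "x": -0.01, "y": -0.035, "z": 0, "ax": 0, "ay": 0, "az": 0},
    {"fingers": -0.25, "x": -0.01, "y": -0.035, "z": 0, "ax": 0, "ay": 0, "az": 0},
    {"fingers": -0.25, "x": -0.01, "y": -0.035, "z": 0, "ax": 0, "ay": 0, "az": 0},
    {"fingers": -0.25, "x": -0.01, "y": -0.035, "z": 0, "ax": 0, "ay": 0, "az": 0},
    {"fingers": -0.25, "x": -0.01, "y": -0.035, "z": 0, "ax": 0, "ay": 0, "az": 0},
    {"fingers": -0.25, "x": -0.01, "y": -0.035, "z": 0, "ax": 0, "ay": 0, "az": 0},
    {"fingers": -0.25, "x": -0.01, "y": -0.035, "z": 0, "ax": 0, "ay": 0, "az": 0},
    {"fingers": -0.25, "x": -0.01, "y": -0.035, "z": 0, "ax": 0, "ay": 0, "az": 0},
    {"fingers": -0.25, "x": -0.01, "y": -0.035, "z": 0, "ax": 0, "ay": 0, "az": 0}
  ]
}}

```text
clock: 1.77
tcp_pos: [0.4329, 0.101, 0.2253]
orientation: [0.162, -3.137, -0.0]
contact_force: [1.2, 0.8, 0.3]
grip_width: 0.032
gripper_force: 0.0
```

{"name": "arm_command", "arguments": {
  "rows": [
    {"fingers": -0.25, "x": -0.009, "y": -0.035, "z": 0, "ax": 0, "ay": 0, "az": 0},
    {"fingers": -0.25, "x": -0.009, "y": -0.035, "z": 0, "ax": 0, "ay": 0, "az": 0},
    {"fingers": -0.25, "x": -0.009, "y": -0.035, "z": 0, "ax": 0, "ay": 0, "az": 0},
    {"fingers": -0.25, "x": -0.006, "y": -0.025, "z": 0, "ax": 0, "ay": 0, "az": 0},
    {"fingers": -0.25, "x": -0.003, "y": -0.011, "z": 0.01, "ax": 0, "ay": 0, "az": 0},
    {"fingers": -0.25, "x": 0, "y": 0, "z": 0.02, "ax": 0, "ay": 0, "az": 0},
    {"fingers": -0.25, "x": 0, "y": 0, "z": 0, "ax": 0, "ay": 0, "az": 0}
  ]
}}

```text
clock: 2.35
tcp_pos: [0.481, -0.0347, 0.1926]
orientation: [0.158, -3.132, 0.001]
contact_force: [-1.6, 1.3, 0.5]
grip_width: 0.0322
gripper_force: 0.0
```

```bash
python3 - <<'E'
from h import *
f=grab('wrist');save(f,'w1.png');W=cloud(f);hsv=cv2.cvtColor(f['frame'],cv2.COLOR_RGB2HSV)
o=r.get_obs();t=o['tcp_pos'];Rm=R.from_rotvec(o['orientation']).as_matrix();print(t,f['world_from_camera'].round(3).tolist())
m=(W[...,2]>.1)&(W[...,2]<.122)&(hsv[...,1]<70)&(np.hypot(W[...,0]-.483,W[...,1]+.036)<.09)
p=W[m];v,u=np.nonzero(m);print(len(p),p.min(0),p.max(0),u.min(),u.max(),v.min(),v.max())
rc=cv2.minAreaRect(p[:,:2].astype(np.float32)*1000);print(np.round(rc[0],1),np.round(rc[1],1),cv2.boxPoints(rc).round(0).tolist())
q=p-t;print('tool xy',(q@Rm)[:, :2].min(0),(q@Rm)[:, :2].max(0))
E
```

```text
[ 0.48148399 -0.03396392  0.19390256] [[-0.101, 0.95, 0.296, 0.405], [0.995, 0.096, 0.03, -0.044], [0.0, 0.297, -0.955, 0.342], [0.0, 0.0, 0.0, 1.0]]
5316 [ 0.40839298 -0.08612864  0.10000451] [ 0.53322257 -0.02704042  0.12196837] 236 322 114 324
[470.6 -56.3] [129.8  47.3] [[404.0, -40.0], [408.0, -87.0], [538.0, -73.0], [533.0, -26.0]]
tool xy [-0.05209899 -0.04478039] [0.07760728 0.00259992]
```

View pics/w1.png

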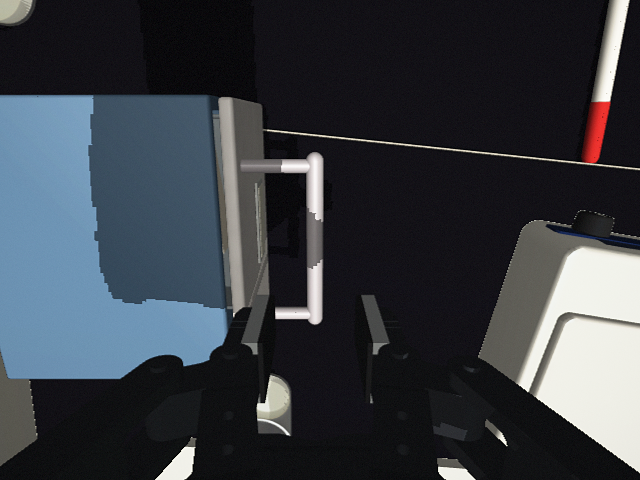

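The wrist view shows the handle bar upright at column 315, rows 155–322, with the fingers on either side at columns 258 and 370. It is centred, so I go down.

{"name": "arm_command", "arguments": {
  "rows": [
    {"fingers": -0.25, "x": 0, "y": -0.002, "z": 0.02, "ax": 0, "ay": 0, "az": 0},
    {"fingers": -0.25, "x": 0, "y": 0, "z": 0.02, "ax": 0, "ay": 0, "az": 0},
    {"fingers": -0.25, "x": 0, "y": 0, "z": 0.02, "ax": 0, "ay": 0, "az": 0},
    {"fingers": -0.25, "x": 0, "y": 0, "z": 0.015, "ax": 0, "ay": 0, "az": 0},
    {"fingers": -0.25, "x": 0, "y": 0, "z": 0.005, "ax": 0, "ay": 0, "az": 0},
    {"fingers": -0.25, "x": 0, "y": 0, "z": 0, "ax": 0, "ay": 0, "az": 0},
    {"fingers": -1, "x": 0, "y": 0, "z": 0, "ax": 0, "ay": 0, "az": 0},
    {"fingers": -1, "x": 0, "y": 0, "z": 0, "ax": 0, "ay": 0, "az": 0},
    {"fingers": -1, "x": 0, "y": 0, "z": 0, "ax": 0, "ay": 0, "az": 0},
    {"fingers": -1, "x": 0, "y": 0, "z": 0, "ax": 0, "ay": 0, "az": 0}
  ]
}}

```text
clock: 3.23
tcp_pos: [0.484, -0.0356, 0.1163]
orientation: [-0.162, 3.136, 0.0]
contact_force: [-0.3, -0.3, -0.6]
grip_width: -0.0
gripper_force: 0.0
```

```bash
python3 - <<'E'
from h import *
o=r.get_obs();print(o['tcp_pos'],o['grip_width'],o['gripper_force'],o['contact_force'],o['moment'])
f=grab('wrist');g=grab('scene');a=f['frame'];b=cv2.resize(g['frame'][200:380,260:500],(640,480),interpolation=cv2.INTER_CUBIC)
c=np.hstack([cv2.resize(a[60:480,100:520],(400,400)),cv2.resize(b,(400,400))])
save({'frame':c},'c1.png')
E
```

```text
[ 0.48395509 -0.03559758  0.11625615] -4.06163721697265e-05 0.0 [-0.26613293 -0.31362295 -0.59046467] [ 0.00833827 -0.01643713 -0.00133583]
```

View pics/c1.png

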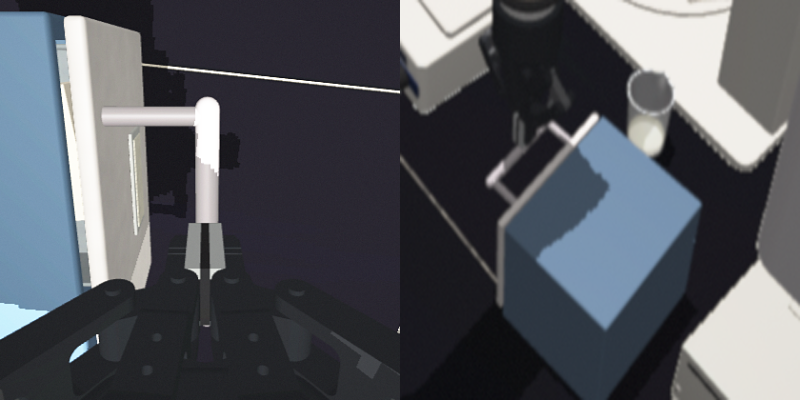

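```bash
python3 - <<'E'
from h import *
f=grab('wrist');W=cloud(f);o=r.get_obs();Rm=R.from_rotvec(o['orientation']).as_matrix();Q=(W-o['tcp_pos'])@Rm*1000
for v in (230,265,285,300,310,330,350):
    print(v,[(u,*Q[v,u].round(0).astype(int),int(f['frame'][v,u].mean())) for u in range(288,348,5) if f['depth'][v,u]>0])
E
```

```text
230 [(288, np.int64(-1), np.int64(-20), np.int64(115), 25), (293, np.int64(-1), np.int64(-16), np.int64(116), 26), (298, np.int64(0), np.int64(-13), np.int64(114), 27), (303, np.int64(-1), np.int64(-9), np.int64(115), 24), (308, np.int64(33), np.int64(-4), np.int64(1), 190), (313, np.int64(34), np.int64(-2), np.int64(-3), 211), (318, np.int64(34), np.int64(0), np.int64(-3), 255), (323, np.int64(34), np.int64(2), np.int64(-1), 255), (328, np.int64(33), np.int64(4), np.int64(-1), 253), (333, np.int64(0), np.int64(12), np.int64(114), 25), (338, np.int64(0), np.int64(15), np.int64(115), 26), (343, np.int64(0), np.int64(18), np.int64(114), 27)]
265 [(288, np.int64(-26), np.int64(-20), np.int64(114), 25), (293, np.int64(-27), np.int64(-17), np.int64(116), 26), (298, np.int64(-27), np.int64(-13), np.int64(116), 44), (303, np.int64(-27), np.int64(-10), np.int64(115), 44), (308, np.int64(18), np.int64(-4), np.int64(0), 189), (313, np.int64(19), np.int64(-2), np.int64(-2), 211), (318, np.int64(19), np.int64(0), np.int64(-3), 218), (323, np.int64(19), np.int64(2), np.int64(-1), 196), (328, np.i
[... 2717 characters left out ...]
6), (343, np.int64(7), np.int64(8), np.int64(-32), 38)]
350 [(288, np.int64(13), np.int64(-9), np.int64(-52), 39), (293, np.int64(13), np.int64(-8), np.int64(-51), 35), (298, np.int64(12), np.int64(-6), np.int64(-51), 38), (303, np.int64(12), np.int64(-5), np.int64(-51), 37), (308, np.int64(8), np.int64(-3), np.int64(-45), 218), (313, np.int64(8), np.int64(-2), np.int64(-44), 60), (318, np.int64(8), np.int64(0), np.int64(-44), 56), (323, np.int64(12), np.int64(1), np.int64(-50), 50), (328, np.int64(12), np.int64(3), np.int64(-51), 38), (333, np.int64(12), np.int64(4), np.int64(-51), 39), (338, np.int64(14), np.int64(5), np.int64(-53), 38), (343, np.int64(14), np.int64(7), np.int64(-53), 38)]
```

The wrist and scene views show the shut fingertips ending about 11 mm above the bar (crop at 205,222). Depth puts them near tool z = -14 mm, where the text says +19 mm, so the real fingers are about 33 mm shorter than stated. I open, go lower by that much and grip again.

{"name": "arm_command", "arguments": {
  "rows": [
    {"fingers": -0.25, "x": 0, "y": 0, "z": 0, "ax": 0, "ay": 0, "az": 0},
    {"fingers": -0.25, "x": 0, "y": 0, "z": 0, "ax": 0, "ay": 0, "az": 0},
    {"fingers": -0.25, "x": 0, "y": 0, "z": 0, "ax": 0, "ay": 0, "az": 0},
    {"fingers": -0.25, "x": 0, "y": 0, "z": 0.01, "ax": 0, "ay": 0, "az": 0},
    {"fingers": -0.25, "x": 0, "y": 0, "z": 0.01, "ax": 0, "ay": 0, "az": 0},
    {"fingers": -0.25, "x": 0, "y": 0, "z": 0.01, "ax": 0, "ay": 0, "az": 0},
    {"fingers": -0.25, "x": 0, "y": 0, "z": 0, "ax": 0, "ay": 0, "az": 0}
  ]
}}

```text
clock: 3.97
tcp_pos: [0.4815, -0.0357, 0.0829]
orientation: [0.162, -3.133, 0.0]
contact_force: [0.3, -0.3, 0.3]
grip_width: 0.0319
gripper_force: 0.0
```

```bash
python3 - <<'E'
from h import *
f=grab('wrist');save(f,'w3.png');o=r.get_obs();print(o['tcp_pos'],o['grip_width'],o['contact_force'])
W=cloud(f);Rm=R.from_rotvec(o['orientation']).as_matrix();Q=(W-o['tcp_pos'])@Rm*1000
for y0 in (-40,40):
  pass
m=(abs(Q[...,1])<45)&(Q[...,2]<25)&(Q[...,0]>5)&(Q[...,0]<14)
v,u=np.nonzero(m)
for c in range(230,400,8):
    k=v[u==c]
    if len(k): print(c,k.min(),Q[k.min(),c].round(0))
E
```

```text
[ 0.48200503 -0.03580643  0.08375264] 0.03189027851258578 [-0.38238667  0.01735003  0.28783605]
230 261 [ 13. -40.  21.]
238 311 [  8. -30. -17.]
246 307 [  8. -27. -14.]
254 300 [ 11. -24. -14.]
262 295 [ 12. -21. -12.]
270 295 [ 12. -18. -12.]
278 433 [ 10.  -9. -78.]
286 435 [ 10.  -7. -79.]
294 437 [ 10.  -6. -79.]
302 313 [ 13.  -5. -29.]
310 317 [ 14.  -3. -33.]
318 320 [ 13.  -0. -33.]
326 318 [ 14.   3. -34.]
334 437 [ 10.   3. -79.]
342 435 [ 10.   5. -79.]
350 435 [ 11.   7. -80.]
358 295 [ 11.  15. -11.]
366 295 [ 11.  18. -11.]
374 297 [ 12.  21. -14.]
382 307 [  7.  25. -13.]
390 310 [  7.  27. -16.]
398 322 [  7.  28. -25.]
```

View pics/w3.png

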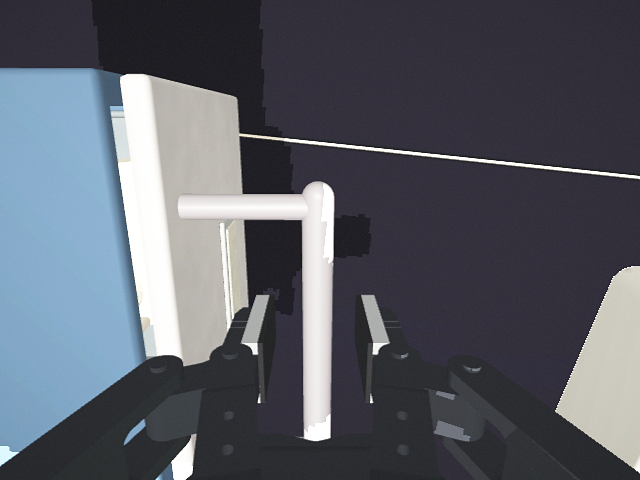

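The wrist view now shows the bar running down between the fingers at column 317, below row 295. The tips at columns 262 and 366 stand beside it, so I close and check the width.

{"name": "arm_command", "arguments": {
  "rows": [
    {"fingers": -1, "x": 0, "y": 0, "z": 0, "ax": 0, "ay": 0, "az": 0},
    {"fingers": -1, "x": 0, "y": 0, "z": 0, "ax": 0, "ay": 0, "az": 0},
    {"fingers": -1, "x": 0, "y": 0, "z": 0, "ax": 0, "ay": 0, "az": 0},
    {"fingers": -1, "x": 0, "y": 0, "z": 0, "ax": 0, "ay": 0, "az": 0}
  ]
}}

```text
clock: 4.35
tcp_pos: [0.4834, -0.0357, 0.0855]
orientation: [-0.162, 3.137, 0.0]
contact_force: [0.2, 0.8, -3.2]
grip_width: 0.0083
gripper_force: 38.8
```

{"name": "arm_command", "arguments": {
  "rows": [
    {"fingers": -1, "x": 0, "y": 0.003, "z": 0, "ax": 0, "ay": 0, "az": 0},
    {"fingers": -1, "x": 0, "y": 0.005, "z": 0, "ax": 0, "ay": 0, "az": 0},
    {"fingers": -1, "x": 0, "y": 0.007, "z": 0, "ax": 0, "ay": 0, "az": 0},
    {"fingers": -1, "x": 0, "y": 0.008, "z": 0, "ax": 0, "ay": 0, "az": 0},
    {"fingers": -1, "x": 0, "y": 0.008, "z": 0, "ax": 0, "ay": 0, "az": 0},
    {"fingers": -1, "x": 0, "y": 0.008, "z": 0, "ax": 0, "ay": 0, "az": 0},
    {"fingers": -1, "x": 0, "y": 0.008, "z": 0, "ax": 0, "ay": 0, "az": 0},
    {"fingers": -1, "x": 0, "y": 0.008, "z": 0, "ax": 0, "ay": 0, "az": 0},
    {"fingers": -1, "x": 0, "y": 0.008, "z": 0, "ax": 0, "ay": 0, "az": 0},
    {"fingers": -1, "x": 0, "y": 0.008, "z": 0, "ax": 0, "ay": 0, "az": 0}
  ]
}}

```text
clock: 5.18
tcp_pos: [0.4761, 0.0359, 0.0855]
orientation: [-0.162, 3.137, 0.0]
contact_force: [2.4, -0.9, -2.2]
grip_width: 0.0086
gripper_force: 39.1
```

{"name": "arm_command", "arguments": {
  "rows": [
    {"fingers": -1, "x": 0, "y": 0.008, "z": 0, "ax": 0, "ay": 0, "az": 0},
    {"fingers": -1, "x": 0, "y": 0.008, "z": 0, "ax": 0, "ay": 0, "az": 0},
    {"fingers": -1, "x": 0, "y": 0.007, "z": 0, "ax": 0, "ay": 0, "az": 0},
    {"fingers": -1, "x": 0, "y": 0.005, "z": 0, "ax": 0, "ay": 0, "az": 0},
    {"fingers": -1, "x": 0, "y": 0.004, "z": 0, "ax": 0, "ay": 0, "az": 0},
    {"fingers": -1, "x": 0, "y": 0.003, "z": 0, "ax": 0, "ay": 0, "az": 0},
    {"fingers": -1, "x": 0, "y": 0.003, "z": 0, "ax": 0, "ay": 0, "az": 0},
    {"fingers": -1, "x": 0, "y": 0.003, "z": 0, "ax": 0, "ay": 0, "az": 0},
    {"fingers": -1, "x": 0, "y": 0, "z": 0, "ax": 0, "ay": 0, "az": 0},
    {"fingers": -1, "x": 0, "y": 0, "z": 0, "ax": 0, "ay": 0, "az": 0}
  ]
}}

```text
clock: 6.02
tcp_pos: [0.472, 0.0762, 0.0855]
orientation: [-0.162, 3.137, 0.001]
contact_force: [1.6, 1.0, -1.2]
grip_width: 0.0085
gripper_force: 39.2
```

{"name": "arm_command", "arguments": {
  "rows": [
    {"fingers": -1, "x": 0, "y": 0.002, "z": 0, "ax": 0, "ay": 0, "az": 0},
    {"fingers": -1, "x": 0, "y": 0.002, "z": 0, "ax": 0, "ay": 0, "az": 0},
    {"fingers": -1, "x": 0, "y": 0.002, "z": 0, "ax": 0, "ay": 0, "az": 0},
    {"fingers": -1, "x": 0, "y": 0, "z": 0, "ax": 0, "ay": 0, "az": 0},
    {"fingers": -1, "x": 0, "y": 0, "z": 0, "ax": 0, "ay": 0, "az": 0}
  ]
}}

```text
clock: 6.43
tcp_pos: [0.4716, 0.0795, 0.0854]
orientation: [-0.159, 3.137, -0.003]
contact_force: [3.1, -6.3, -1.6]
grip_width: 0.0086
gripper_force: 39.4
```

The stop is reached: the tool moved 116 mm and the force went to 6 N. I release and rise.

{"name": "arm_command", "arguments": {
  "rows": [
    {"fingers": -0.25, "x": 0, "y": 0, "z": 0, "ax": 0, "ay": 0, "az": 0},
    {"fingers": -0.25, "x": 0, "y": 0, "z": 0, "ax": 0, "ay": 0, "az": 0},
    {"fingers": -0.25, "x": 0, "y": 0, "z": 0, "ax": 0, "ay": 0, "az": 0},
    {"fingers": -0.25, "x": 0, "y": 0, "z": -0.02, "ax": 0, "ay": 0, "az": 0},
    {"fingers": -0.25, "x": 0, "y": 0, "z": -0.03, "ax": 0, "ay": 0, "az": 0},
    {"fingers": -0.25, "x": 0, "y": 0, "z": -0.03, "ax": 0, "ay": 0, "az": 0},
    {"fingers": -0.25, "x": 0, "y": 0, "z": -0.03, "ax": 0, "ay": 0, "az": 7},
    {"fingers": -0.25, "x": 0, "y": 0, "z": -0.02, "ax": 0, "ay": 0, "az": 7},
    {"fingers": 0.3, "x": 0, "y": 0, "z": 0, "ax": 0, "ay": 0, "az": 7},
    {"fingers": 0.3, "x": 0, "y": 0, "z": 0, "ax": 0, "ay": 0, "az": 7}
  ]
}}

```text
clock: 7.27
tcp_pos: [0.4717, 0.0824, 0.217]
orientation: [0.61, 3.08, 0.004]
contact_force: [-1.0, 0.6, 0.2]
grip_width: 0.0547
gripper_force: 0.0
```

{"name": "arm_command", "arguments": {
  "rows": [
    {"fingers": 0.3, "x": 0, "y": 0, "z": 0, "ax": 0, "ay": 0, "az": 7},
    {"fingers": 0.3, "x": 0, "y": 0, "z": 0, "ax": 0, "ay": 0, "az": 7},
    {"fingers": 0.3, "x": 0, "y": 0, "z": 0, "ax": 0, "ay": 0, "az": 7},
    {"fingers": 0.3, "x": 0, "y": 0, "z": 0, "ax": 0, "ay": 0, "az": 7},
    {"fingers": 0.3, "x": 0, "y": 0, "z": 0, "ax": 0, "ay": 0, "az": 7},
    {"fingers": 0.3, "x": 0, "y": 0, "z": 0, "ax": 0, "ay": 0, "az": 7},
    {"fingers": 0.3, "x": 0, "y": 0, "z": 0, "ax": 0, "ay": 0, "az": 7},
    {"fingers": 0.3, "x": 0, "y": 0, "z": 0, "ax": 0, "ay": 0, "az": 7},
    {"fingers": 0.3, "x": 0, "y": 0, "z": 0, "ax": 0, "ay": 0, "az": 6},
    {"fingers": 0.3, "x": 0, "y": 0, "z": 0, "ax": 0, "ay": 0, "az": 0}
  ]
}}

```text
clock: 8.1
tcp_pos: [0.4707, 0.0821, 0.2152]
orientation: [-2.107, -2.329, 0.001]
contact_force: [-0.5, 0.2, 0.9]
grip_width: 0.0555
gripper_force: 0.0
```

```bash
python3 - <<'E'
from h import *
o=r.get_obs();print(o['clock'],o['tcp_pos'],R.from_rotvec(o['orientation']).as_matrix().round(3).tolist(),o['joints'].round(2) if hasattr(o['joints'],'round') else o['joints'])
for n in('wrist','scene','side'):
    f=grab(n);save(f,n+'4.png');W=cloud(f);hsv=cv2.cvtColor(f['frame'],cv2.COLOR_RGB2HSV)
    m=(hsv[...,0]>5)&(hsv[...,0]<22)&(hsv[...,1]>140)&(hsv[...,2]>110)&(W[...,2]>.085)&(W[...,2]<.13)&(abs(W[...,0]-.48)<.08)&(abs(W[...,1]+.03)<.1)
    p=W[m];print(n,len(p))
    if len(p)>20:
        rc=cv2.minAreaRect(p[:,:2].astype(np.float32)*1000);print(np.round(rc[0],1),np.round(rc[1],1),cv2.boxPoints(rc).round(0).tolist(),p[:,2].max(),p.mean(0))
E
```

```text
8.1 [0.47066165 0.08209538 0.21524071] [[-0.1, 0.995, -0.001], [0.995, 0.1, 0.0], [0.0, -0.001, -1.0]] [-0.81  0.17  0.57  2.05 -0.11  0.95 -0.08]
wrist 2119
[468.4 -26.7] [78.4 18.5] [[428.0, -26.0], [432.0, -44.0], [509.0, -28.0], [505.0, -9.0]] 0.1149849629759982 [ 0.46862585 -0.0255869   0.11234441]
scene 294
[470.4 -28.1] [75.3 19. ] [[432.0, -27.0], [436.0, -46.0], [509.0, -29.0], [505.0, -11.0]] 0.11512923580085743 [ 0.46986503 -0.02891575  0.11028589]
side 283
[470.4 -29.3] [74.9 19.9] [[432.0, -27.0], [436.0, -46.0], [509.0, -32.0], [505.0, -12.0]] 0.11584454892682428 [ 0.47086269 -0.03025402  0.10996718]
```

View pics/wrist4.png

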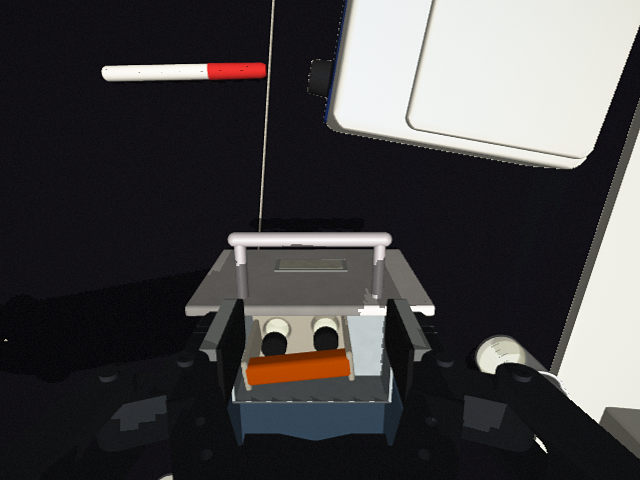

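The wrist view shows the orange bar from (248,372) to (350,362). It runs across the drawer, so the carrier lies a quarter turn from what the text says, and the jaws must close along the drawer's way. All three views agree: centre about (0.470, -0.028), top about 0.113, long axis at about 12.5° to world x.

{"name": "arm_command", "arguments": {
  "rows": [
    {"fingers": 0.06, "x": -0.025, "y": -0.003, "z": 0, "ax": 0, "ay": 0, "az": 0},
    {"fingers": 0.06, "x": -0.03, "y": -0.003, "z": 0, "ax": 0, "ay": 0, "az": 0},
    {"fingers": 0.06, "x": -0.03, "y": -0.003, "z": 0, "ax": 0, "ay": 0, "az": 0},
    {"fingers": 0.06, "x": -0.024, "y": -0.003, "z": 0, "ax": 0, "ay": 0, "az": 0},
    {"fingers": 0.06, "x": 0, "y": 0, "z": 0, "ax": 0, "ay": 0, "az": -6.9},
    {"fingers": 0.06, "x": 0, "y": 0, "z": 0, "ax": 0, "ay": 0, "az": -6.9},
    {"fingers": 0.06, "x": 0, "y": 0, "z": 0, "ax": 0, "ay": 0, "az": -6.9},
    {"fingers": 0.06, "x": 0, "y": 0, "z": 0, "ax": 0, "ay": 0, "az": -6.9},
    {"fingers": 0.06, "x": 0, "y": 0, "z": 0, "ax": 0, "ay": 0, "az": -6.9},
    {"fingers": 0.06, "x": 0, "y": 0, "z": 0, "ax": 0, "ay": 0, "az": -6.9}
  ]
}}

```text
clock: 9.08
tcp_pos: [0.4704, -0.028, 0.2154]
orientation: [-1.131, -2.931, -0.0]
contact_force: [0.6, -0.2, 0.2]
grip_width: 0.0452
gripper_force: 0.0
```

{"name": "arm_command", "arguments": {
  "rows": [
    {"fingers": 0.06, "x": 0, "y": 0, "z": 0, "ax": 0, "ay": 0, "az": -6.9},
    {"fingers": 0.06, "x": 0, "y": 0, "z": 0, "ax": 0, "ay": 0, "az": -6.9},
    {"fingers": 0.06, "x": 0, "y": 0, "z": 0, "ax": 0, "ay": 0, "az": -6.9},
    {"fingers": 0.06, "x": 0, "y": 0, "z": 0, "ax": 0, "ay": 0, "az": -6.9},
    {"fingers": 0.06, "x": 0, "y": 0, "z": 0, "ax": 0, "ay": 0, "az": -6.9},
    {"fingers": 0.06, "x": 0, "y": 0, "z": 0, "ax": 0, "ay": 0, "az": -6.9},
    {"fingers": 0.06, "x": 0, "y": 0, "z": 0, "ax": 0, "ay": 0, "az": -6.9},
    {"fingers": 0.06, "x": 0, "y": 0, "z": 0, "ax": 0, "ay": 0, "az": -6.9},
    {"fingers": 0.06, "x": 0, "y": 0, "z": 0.02, "ax": 0, "ay": 0, "az": 0},
    {"fingers": 0.06, "x": 0, "y": 0, "z": 0, "ax": 0, "ay": 0, "az": 0}
  ]
}}

```text
clock: 9.92
tcp_pos: [0.4688, -0.0279, 0.1934]
orientation: [0.346, -3.119, -0.0]
contact_force: [-0.4, 0.9, 0.1]
grip_width: 0.0455
gripper_force: 0.0
```

```bash
cat > bar.py <<'E'
from h import *
import sys
o=r.get_obs();t=o['tcp_pos'];Rm=R.from_rotvec(o['orientation']).as_matrix();print(o['clock'],t,Rm.round(3).tolist(),o['grip_width'],o['contact_force'])
for n in('wrist','scene','side'):
    f=grab(n);save(f,n+sys.argv[1]+'.png');W=cloud(f);hsv=cv2.cvtColor(f['frame'],cv2.COLOR_RGB2HSV)
    m=(hsv[...,0]>3)&(hsv[...,0]<22)&(hsv[...,1]>140)&(hsv[...,2]>70)&(W[...,2]>.085)&(W[...,2]<.3)&(abs(W[...,0]-.48)<.08)&(abs(W[...,1]+.03)<.1)
    p=W[m]
    if len(p)>20:
        c,s,a=rc=cv2.minAreaRect(p[:,:2].astype(np.float32)*1000);b=cv2.boxPoints(rc);e=b[1]-b[0] if np.hypot(*(b[1]-b[0]))>np.hypot(*(b[2]-b[1])) else b[2]-b[1]
        q=np.array([c[0]/1000,c[1]/1000,t[2]])-t
        print(n,len(p),np.round(c,1),np.round(s,1),'ang',np.degrees(np.arctan2(e[1],e[0]))%180,'ztop',np.percentile(p[:,2],98).round(4),'tool off',(q@Rm).round(4))
E
python3 bar.py 5
```

```text
9.9167 [ 0.46881969 -0.02791429  0.19335116] [[-0.976, -0.219, -0.004], [-0.219, 0.976, -0.0], [0.004, 0.001, -1.0]] 0.04546681537362008 [-0.42759604  0.87019973  0.10216022]
wrist 3077 [467.4 -27.5] [81.7 17.9] ang 12.566808 ztop 0.1141 tool off [0.0013 0.0007 0.    ]
scene 295 [471.3 -27.4] [75.5 19.9] ang 12.210025 ztop 0.1142 tool off [-0.0025  0.     -0.    ]
side 289 [470.9 -29.2] [73.6 19.1] ang 12.158787 ztop 0.1147 tool off [-0.0017 -0.0017 -0.    ]
```

View pics/wrist5.png

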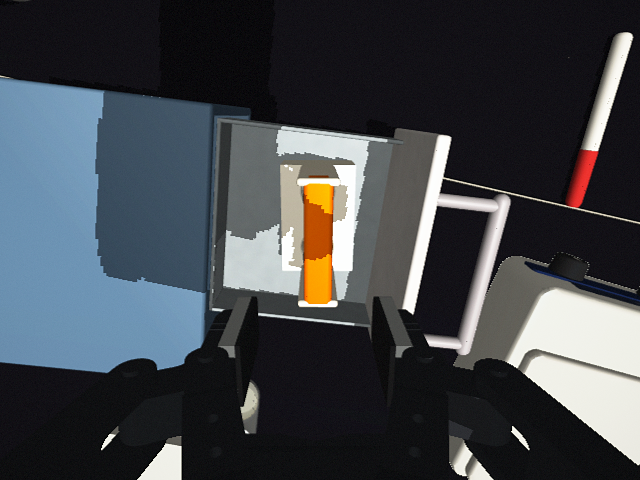

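The wrist view shows the orange bar upright at column 318, rows 178–305, centred between the fingers (columns 240 and 385), with the white carrier block under it. It is aligned, so I go down 111 mm.

{"name": "arm_command", "arguments": {
  "rows": [
    {"fingers": 0.06, "x": -0.001, "y": 0, "z": 0.02, "ax": 0, "ay": 0, "az": 0},
    {"fingers": 0.06, "x": 0, "y": 0, "z": 0.02, "ax": 0, "ay": 0, "az": 0},
    {"fingers": 0.06, "x": 0, "y": 0, "z": 0.02, "ax": 0, "ay": 0, "az": 0},
    {"fingers": 0.06, "x": 0, "y": 0, "z": 0.02, "ax": 0, "ay": 0, "az": 0},
    {"fingers": 0.06, "x": 0, "y": 0, "z": 0.015, "ax": 0, "ay": 0, "az": 0},
    {"fingers": 0.06, "x": 0, "y": 0, "z": 0.01, "ax": 0, "ay": 0, "az": 0},
    {"fingers": 0.06, "x": 0, "y": 0, "z": 0.006, "ax": 0, "ay": 0, "az": 0},
    {"fingers": 0.06, "x": 0, "y": 0, "z": 0, "ax": 0, "ay": 0, "az": 0},
    {"fingers": 0.06, "x": 0, "y": 0, "z": 0, "ax": 0, "ay": 0, "az": 0}
  ],
  "grip_force": 50
}}

```text
clock: 10.82
tcp_pos: [0.472, -0.0278, 0.0849]
orientation: [-0.342, 3.122, 0.0]
contact_force: [0.6, -0.4, 0.7]
grip_width: 0.0454
gripper_force: 0.0
```

{"name": "arm_command", "arguments": {
  "rows": [
    {"fingers": -0.6, "x": 0, "y": 0, "z": 0, "ax": 0, "ay": 0, "az": 0},
    {"fingers": -1, "x": 0, "y": 0, "z": 0, "ax": 0, "ay": 0, "az": 0},
    {"fingers": -1, "x": 0, "y": 0, "z": 0, "ax": 0, "ay": 0, "az": 0},
    {"fingers": -1, "x": 0, "y": 0, "z": 0, "ax": 0, "ay": 0, "az": 0},
    {"fingers": -1, "x": 0, "y": 0, "z": 0, "ax": 0, "ay": 0, "az": 0}
  ]
}}

```text
clock: 11.23
tcp_pos: [0.4721, -0.0276, 0.0851]
orientation: [-0.342, 3.122, 0.001]
contact_force: [-0.9, 0.4, 6.8]
grip_width: 0.0171
gripper_force: 51.5
```

{"name": "arm_command", "arguments": {
  "rows": [
    {"fingers": -1, "x": 0, "y": 0, "z": -0.003, "ax": 0, "ay": 0, "az": 0},
    {"fingers": -1, "x": 0, "y": 0, "z": -0.004, "ax": 0, "ay": 0, "az": 0},
    {"fingers": -1, "x": 0, "y": 0, "z": -0.006, "ax": 0, "ay": 0, "az": 0},
    {"fingers": -1, "x": 0, "y": 0, "z": -0.006, "ax": 0, "ay": 0, "az": 0},
    {"fingers": -1, "x": 0, "y": 0, "z": -0.006, "ax": 0, "ay": 0, "az": 0},
    {"fingers": -1, "x": 0, "y": 0, "z": -0.005, "ax": 0, "ay": 0, "az": 0}
  ]
}}

```text
clock: 11.73
tcp_pos: [0.4716, -0.0278, 0.1152]
orientation: [-0.342, 3.122, 0.0]
contact_force: [-0.7, 0.4, -3.0]
grip_width: 0.017
gripper_force: 50.3
```

```bash
python3 bar.py 6; python3 -c "
import cv2,numpy as np
a=cv2.imread('pics/wrist6.png')[60:480,110:530];b=cv2.imread('pics/scene6.png')[200:380,270:450]
cv2.imwrite('pics/c6.png',np.hstack([cv2.resize(a,(400,400)),cv2.resize(b,(400,400))]))"
```

```text
11.7333 [ 0.47162453 -0.0278034   0.11519271] [[-0.976, -0.216, 0.0], [-0.216, 0.976, 0.0], [-0.001, -0.0, -1.0]] 0.01704109884433352 [-0.65437287  0.43441551 -2.97793417]
wrist 9689 [467.3 -30.1] [81.9 18.2] ang 12.778135 ztop 0.1443 tool off [ 0.0047 -0.0013 -0.    ]
scene 175 [457.1 -34.5] [57.3 22. ] ang 16.304451 ztop 0.1619 tool off [ 0.0156 -0.0034 -0.    ]
side 188 [472.2 -36.4] [74.7 29.4] ang 11.207458 ztop 0.1832 tool off [ 0.0013 -0.0085 -0.    ]
```

View pics/c6.png

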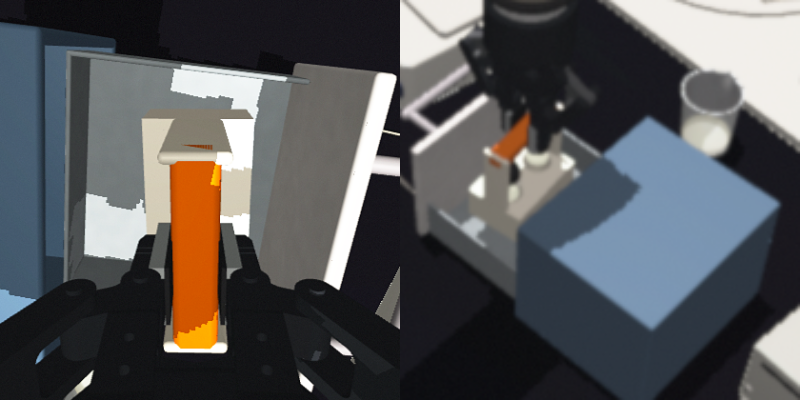

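The views show the bar held between the pads and the carrier hanging level off the drawer floor with both vials in it. The bar's top has risen 30 mm, as far as the tool, so I go on lifting.

{"name": "arm_command", "arguments": {
  "rows": [
    {"fingers": -1, "x": 0, "y": 0, "z": -0.006, "ax": 0, "ay": 0, "az": 0},
    {"fingers": -1, "x": 0, "y": 0, "z": -0.01, "ax": 0, "ay": 0, "az": 0},
    {"fingers": -1, "x": 0, "y": 0, "z": -0.014, "ax": 0, "ay": 0, "az": 0},
    {"fingers": -1, "x": 0, "y": 0, "z": -0.015, "ax": 0, "ay": 0, "az": 0},
    {"fingers": -1, "x": 0, "y": 0, "z": -0.015, "ax": 0, "ay": 0, "az": 0},
    {"fingers": -1, "x": 0, "y": 0, "z": -0.015, "ax": 0, "ay": 0, "az": 0},
    {"fingers": -1, "x": 0, "y": 0, "z": -0.014, "ax": 0, "ay": 0, "az": 0},
    {"fingers": -1, "x": 0, "y": 0, "z": -0.012, "ax": 0, "ay": 0, "az": 0},
    {"fingers": -1, "x": 0, "y": 0, "z": -0.008, "ax": 0, "ay": 0, "az": 0},
    {"fingers": -1, "x": 0, "y": 0, "z": -0.004, "ax": 0, "ay": 0, "az": 0}
  ]
}}

```text
clock: 12.72
tcp_pos: [0.472, -0.0278, 0.2289]
orientation: [-0.342, 3.121, 0.0]
contact_force: [-0.3, 0.0, -2.1]
grip_width: 0.0171
gripper_force: 50.3
```

{"name": "arm_command", "arguments": {
  "rows": [
    {"fingers": -1, "x": 0, "y": 0, "z": 0, "ax": 0, "ay": 0, "az": 0},
    {"fingers": -1, "x": 0, "y": 0, "z": 0, "ax": 0, "ay": 0, "az": 0},
    {"fingers": -1, "x": 0, "y": 0, "z": 0, "ax": 0, "ay": 0, "az": 0},
    {"fingers": -1, "x": 0, "y": 0, "z": 0, "ax": 0, "ay": 0, "az": 0},
    {"fingers": -1, "x": 0, "y": 0, "z": 0, "ax": 0, "ay": 0, "az": 0},
    {"fingers": -1, "x": 0, "y": 0, "z": 0, "ax": 0, "ay": 0, "az": 0},
    {"fingers": -1, "x": 0, "y": 0, "z": 0, "ax": 0, "ay": 0, "az": 0},
    {"fingers": -1, "x": 0, "y": 0, "z": 0, "ax": 0, "ay": 0, "az": 0},
    {"fingers": -1, "x": 0, "y": 0, "z": 0, "ax": 0, "ay": 0, "az": 0},
    {"fingers": -1, "x": 0, "y": 0, "z": 0, "ax": 0, "ay": 0, "az": 0}
  ]
}}

```text
clock: 13.55
tcp_pos: [0.4715, -0.0278, 0.2274]
orientation: [0.342, -3.123, -0.0]
contact_force: [0.7, 0.2, -3.7]
grip_width: 0.0172
gripper_force: 50.3
```

{"name": "arm_command", "arguments": {
  "rows": [
    {"fingers": -1, "x": 0, "y": 0, "z": 0, "ax": 0, "ay": 0, "az": 0},
    {"fingers": -1, "x": 0, "y": 0, "z": 0, "ax": 0, "ay": 0, "az": 0},
    {"fingers": -1, "x": 0, "y": 0, "z": 0, "ax": 0, "ay": 0, "az": 0},
    {"fingers": -1, "x": 0, "y": 0, "z": 0, "ax": 0, "ay": 0, "az": 0},
    {"fingers": -1, "x": 0, "y": 0, "z": 0, "ax": 0, "ay": 0, "az": 0},
    {"fingers": -1, "x": 0, "y": 0, "z": 0, "ax": 0, "ay": 0, "az": 0},
    {"fingers": -1, "x": 0, "y": 0, "z": 0, "ax": 0, "ay": 0, "az": 0},
    {"fingers": -1, "x": 0, "y": 0, "z": 0, "ax": 0, "ay": 0, "az": 0},
    {"fingers": -1, "x": 0, "y": 0, "z": 0, "ax": 0, "ay": 0, "az": 0},
    {"fingers": -1, "x": 0, "y": 0, "z": 0, "ax": 0, "ay": 0, "az": 0}
  ]
}}

```text
clock: 14.38
tcp_pos: [0.4715, -0.0278, 0.2274]
orientation: [0.342, -3.123, -0.0]
contact_force: [-0.8, 0.6, -2.5]
grip_width: 0.017
gripper_force: 50.3
```

{"name": "arm_command", "arguments": {
  "rows": [
    {"fingers": -1, "x": 0, "y": 0, "z": 0, "ax": 0, "ay": 0, "az": 0},
    {"fingers": -1, "x": 0, "y": 0, "z": 0, "ax": 0, "ay": 0, "az": 0},
    {"fingers": -1, "x": 0, "y": 0, "z": 0, "ax": 0, "ay": 0, "az": 0},
    {"fingers": -1, "x": 0, "y": 0, "z": 0, "ax": 0, "ay": 0, "az": 0},
    {"fingers": -1, "x": 0, "y": 0, "z": 0, "ax": 0, "ay": 0, "az": 0},
    {"fingers": -1, "x": 0, "y": 0, "z": 0, "ax": 0, "ay": 0, "az": 0},
    {"fingers": -1, "x": 0, "y": 0, "z": 0, "ax": 0, "ay": 0, "az": 0},
    {"fingers": -1, "x": 0, "y": 0, "z": 0, "ax": 0, "ay": 0, "az": 0},
    {"fingers": -1, "x": 0, "y": 0, "z": 0, "ax": 0, "ay": 0, "az": 0},
    {"fingers": -1, "x": 0, "y": 0, "z": 0, "ax": 0, "ay": 0, "az": 0}
  ]
}}

```text
clock: 15.22
tcp_pos: [0.4715, -0.0278, 0.2274]
orientation: [-0.342, 3.123, 0.0]
contact_force: [-0.7, -0.4, -1.8]
grip_width: 0.0168
gripper_force: 50.3
```

```bash
python3 bar.py 7; python3 - <<'E'
from h import *
for n in('scene','side'):
    f=grab(n);W=cloud(f);hsv=cv2.cvtColor(f['frame'],cv2.COLOR_RGB2HSV)
    # bar handle of the drawer: outer edge in pull direction
    m=(abs(W[...,2]-.112)<.01)&(hsv[...,1]<60)&(hsv[...,2]>90)&(abs(W[...,0]-.472)<.04)&(W[...,1]>.05)&(W[...,1]<.12)
    p=W[m];d=p@np.array([-.1,.995,0]) if len(p) else p;print(n,'handle',len(p),p.mean(0).round(4) if len(p) else '', np.percentile(d,[2,50,98]).round(4) if len(p) else '')
a=cv2.imread('pics/side7.png')[160:360,200:400];b=cv2.imread('pics/scene7.png')[170:380,260:470]
cv2.imwrite('pics/c7.png',np.hstack([cv2.resize(a,(400,400)),cv2.resize(b,(400,400))]))
E
```

```text
15.2167 [ 0.47148134 -0.0277655   0.2273987 ] [[-0.976, -0.216, 0.0], [-0.216, 0.976, 0.0], [-0.0, 0.0, -1.0]] 0.01676458301321863 [-0.65598107 -0.41298219 -1.78756429]
wrist 9766 [466.7 -27.9] [82.  22.5] ang 12.509255 ztop 0.2565 tool off [ 0.0047  0.0009 -0.    ]
scene 189 [454.9 -31.7] [55.5 24.2] ang 6.340354 ztop 0.26 tool off [ 0.017  -0.0002 -0.    ]
side 227 [471.6 -36.5] [75.1 30.2] ang 12.855148 ztop 0.2817 tool off [ 0.0018 -0.0086 -0.    ]
scene handle 165 [0.4724 0.0753 0.1142] [0.023  0.0272 0.033 ]
side handle 113 [0.4816 0.0758 0.1147] [0.0225 0.0268 0.0341]
```

View pics/c7.png

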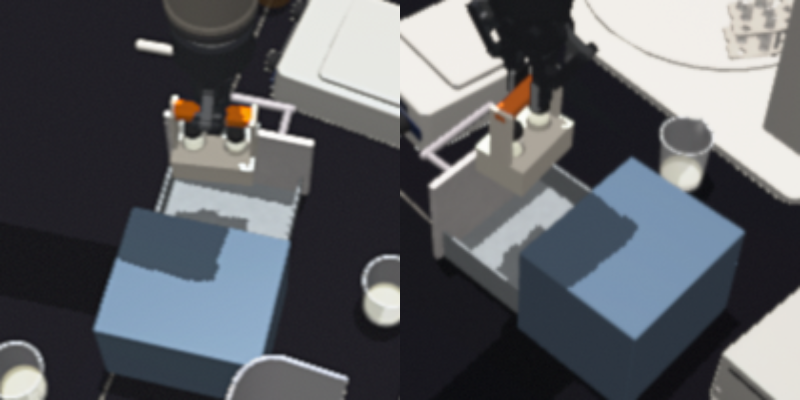

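The views show the carrier level above the unit, bar centre about 0.249 m, with both vials seated and the drawer open under it. I check the drawer travel with the same measure on the first images.

```bash
python3 - <<'E'
from h import *
n0=np.array([-.1,.995,0])
for n in('scene','side'):
    for k,f in(('shut',dict(np.load(n+'1.npz'))),('now',grab(n))):
        W=cloud(f);hsv=cv2.cvtColor(f['frame'],cv2.COLOR_RGB2HSV);D=W@n0;X=W@np.array([.995,.1,0])
        for lab,lo,hi in (('handle',-.105,-.06),('handle',.005,.055)):
            m=(abs(W[...,2]-.114)<.007)&(hsv[...,1]<60)&(hsv[...,2]>90)&(abs(X-.477)<.03)&(D>lo)&(D<hi)
            if m.sum()>20: print(n,k,lab,lo,m.sum(),np.percentile(D[m],[5,50,95]).round(4))
        m=(W[...,2]>.118)&(W[...,2]<.132)&(hsv[...,1]<60)&(hsv[...,2]>90)&(abs(X-.477)<.07)&(D>-.16)&(D<.02)
        if m.sum()>20: print(n,k,'face',m.sum(),np.percentile(D[m],[5,50,95]).round(4))
E
```

```text
scene shut handle -0.105 126 [-0.0896 -0.0856 -0.0808]
scene shut face 316 [-0.1373 -0.1316 -0.1264]
scene now handle 0.005 128 [0.0241 0.0273 0.0321]
scene now face 132 [-0.1388 -0.0191 -0.0138]
side shut handle -0.105 123 [-0.0903 -0.0865 -0.0815]
side shut face 314 [-0.1379 -0.1322 -0.106 ]
side now handle 0.005 93 [0.0232 0.027  0.0326]
side now face 129 [-0.1398 -0.0202 -0.0135]
```

```bash
python3 - <<'E'
from h import *
from scipy.optimize import brentq
n0=np.array([-.1,.995,0])
for n,(a,b,c,d) in {'scene':(300,225,362,330),'side':(268,210,360,275)}.items():
    f=grab(n);T=f['world_from_camera'];K=f['K']
    def pix(P):
        q=T[:3,:3].T@(P-T[:3,3]);return (K@q)[:2]/q[2]
    H=np.array([.472,.08,.112])
    # px per mm along pull
    g=pix(H+n0*.01)-pix(H);print(n,'px per 10mm',g.round(2),'handle at',pix(H).round(1))
    # sub-pixel centre of the bright handle bar at its two ends, along the pull direction, in each saved picture
    for k in ('4','5','6','7'):
        im=cv2.cvtColor(cv2.imread(f'pics/{n}{k}.png'),cv2.COLOR_BGR2GRAY).astype(np.float32)
        out=[]
        for s in np.arange(-.044,.045,.004):
            t=np.arange(-.014,.0141,.0005)
            P=[pix(H+np.array([.995,.1,0])*s+n0*(x)) for x in t];P=np.array(P,np.float32)
            v=cv2.remap(im,P[:,0].reshape(1,-1),P[:,1].reshape(1,-1),cv2.INTER_LINEAR)[0]
            w=np.clip(v-70,0,None)
            out.append((t*w).sum()/w.sum()*1000 if w.max()>60 else np.nan)
        print(k,np.round(out,1))
E
```

```text
scene px per 10mm [-3.45 -2.44] handle at [290.5 236. ]
4 [ 1.4  1.8  1.8  2.2  1.8  1.6  0.9  0.9  0.9  0.7  0.7  0.5  0.8  0.7
  0.4  0.3  0.4  0.4  0.3  0.5  0.6 -1.  -2.5]
5 [ 1.4  1.8  1.8  2.2  1.8  1.6  0.8  0.6  0.3  0.2  0.2  0.2  0.6  0.6
  0.4  0.3  0.4  0.4  0.3  0.4  0.6 -0.7 -1.3]
6 [ 0.8  1.6  1.7  1.7  1.6  1.3  0.5  0.  -0.1 -0.1 -0.2 -0.2  0.3  0.1
  0.1  0.1  0.1  2.   5.4  nan  nan  nan  nan]
7 [ 0.8  1.5  1.7  1.7  1.5  1.2  0.4  0.  -0.1 -0.1 -0.2 -0.2  0.3  0.1
  0.1  0.  -0.1 -0.   0.1 -0.1 -0.1 -0.6 -3.1]
side px per 10mm [ 1.02 -3.62] handle at [325.3 208.5]
4 [-1.8 -1.7 -1.6 -1.6 -1.8 -0.8 -1.4 -1.2 -0.9 -0.9 -1.3 -1.1 -1.3 -1.6
 -1.4 -1.6 -1.3  0.8  1.   1.   1.2 -1.2 -3. ]
5 [ nan  nan  nan  nan  nan  nan -2.3 -1.9 -1.5 -1.5 -1.7 -1.5 -1.5 -1.7
 -1.4 -1.6 -1.4  0.8  1.   1.   1.2 -1.2 -3.2]
6 [ nan  nan  nan  nan  nan  nan  nan  nan  nan  nan  nan  nan -1.7 -2.4
 -2.6 -2.6 -2.1  0.   0.3  0.4  0.4 -1.6 -3.4]
7 [ nan  nan  nan  nan  nan  nan -2.6 -2.5 -2.5 -3.2 -3.2 -3.8 -6.2 -6.
 -2.8 -2.6 -2.1  0.   0.2  0.4  0.4 -1.6 -3.4]
```

At pull-out the drawer met its stop, and since the release it has slid back less than 1 mm, within the 6 mm allowance. I hand in.

```bash
python3 -c "
from bench import r
print(r.hand_in())"
```

```text
the job is handed in; nothing more can be done
None
```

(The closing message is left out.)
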